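# Level the bolt inspection plate with a wedge

### The job

The tilting steel plate of the inspection stand is low at its corner on the robot's right. Slide the tapered wooden wedge, thin end first and flat on the worktop, in under the crossbar and centrally beneath that corner's foot until the ball level on the plate reads centred (its dark ball at rest wholly between the two black lines), and leave it there, let go, pointing straight in and carrying the plate. Leave the plain parallel packer of the same length and the other pieces on the table where they lie.

Things in the scene. Friction and masses are not known exactly. Their poses are not given: they have to be found in the camera images.
- stand: Fixed dark iron stand, 312 mm wide in y. Origin on its underside below the middle of the plate's pivot line, 0 to 4 mm above the worktop (z = 0; packed up by an unknown amount). +x is the way the wedge goes in, roughly the robot's left. Side rails 14 mm high run at y = +-149 mm, x -175 to 75. Between them the worktop is free from x = -175 to 35 mm, where a 16 mm high crosspiece begins.
- crossbar (a point): Middle of the underside of the iron crossbar (18 mm square, along y, on posts at y = +-149 mm), 120 mm above the stand's origin, at its x = -159 mm. It hangs over where the wedge's thick end finally lies: a gripper pointing straight down hits it, so lean the tool back (its top towards -x) by 35 to 45 degrees.
- entry (a point): Point of the stand at x = -120 mm, y = 0, z = 0, axes as the stand: straight below the line where the foot of the low corner bears. The foot is a level steel round, 16 mm in diameter, 26 mm long along y. Its underside is 24 mm above this point when the plate is level, 15.6 mm at the start (plate fully down).
- plate: Square steel plate, 156 mm side, 12 thick, set corner-on, pivoting freely about the stand's y axis 48 mm above the stand's origin (its origin is there). Its corner at x = -130 mm is low, falls by its own weight and bears on the wedge with about 7 N. The ball level, an iron block 156 mm long in x, 40 wide, its top 28 mm above the pivot, is fixed on top, centred at x = -20.
- ball (a joint): Ball of the level (it runs to the low side), m along the plate's x, 0 = centred. Starts near -0.040 (the low, outer side); once the wedge bears on the foot it moves about 1 mm towards 0, then on to positive (too high), per mm of wedge travel, settling in 1 s. Dark ball, 20 mm across, on a white 122 mm strip; the black lines are 32 mm apart inside: within +-6 mm it is between them.
- wedge: Loose hardwood wedge, 155 mm long, 36 wide, about 0.15 kg, upright sides. Origin: centre of its flat underside. +x points to the thin end, 6 mm high at x = +77.5, rising 1 in 5 to 37 mm at x = -77.5 mm. Lies to the right of the stand, beside the packer (they swap places), thin end roughly towards the stand. When level, its thick end is about 45 to 65 mm outside the foot; friction holds it.
- wedge_tip (a point): Middle of the lower edge of the wedge's thin end (x = +77.5 mm, z = 0 in its frame).
- packer: Loose plain hardwood bar of even height, 155 x 36 x 22 mm, not needed. Origin: centre of the underside, x along its length.
- bolt_a: Mud-streaked track bolt, 118 mm long with a 34 mm square head and nut, lying on the table. Origin under its middle.
- bolt_b: The second track bolt, like the first.
- clip: Black iron fishplate clip, 100 x 50 x 32 mm. Origin under its middle.
- caliper: Yellow caliper lying flat, 170 mm long, 10 mm thick. Origin under its beam's middle.
- depth_gauge: Brass depth gauge, T-shaped, 142 x 90 x 14 mm, lying flat. Origin under its cross bar.
Mind the look-alikes: they are no part of the job. What is shaped like the wedge but blue or red is not meant.

How it is judged:
At the end, for the whole second after the job is handed in: The ball is within 6 mm of centre (wholly between the lines); the wedge lies flat on the worktop (within 0.06 rad) and still, its thin end more than 60 mm beyond the foot, its middle within 15 mm sideways of the foot's centre and within 0.2 rad of straight in, and it carries the plate (value of joint ball between -0.006 and 0.006 m and contact force between wedge and plate above 1.5 N and x of wedge_tip in the frame of entry above 0.06 m and angle between the x axis of wedge and the x axis of stand, either way round below 0.2 rad and y of wedge in the frame of entry between -0.015 and 0.015 m and angle between wedge's own z axis and vertical below 0.06 rad and height (world z) of wedge below 0.004 m and linear speed of wedge below 0.01 m/s); the robot touches nothing.
It fails at once if the packer or another loose piece is shifted by more than 30 mm (distance of any of packer, bolt_a, bolt_b, clip, caliper, depth_gauge from where it was at the start of the episode above 0.03 m).
It also fails if it takes over 72 s, if anything falls off the work surface, if the arm or the gripper's body presses on something with over 40 N, if the wrist force passes 120 N, or if a joint passes its speed limit or range.

### The arm

A 6-joint arm with a two-finger parallel gripper is mounted at the origin on the work surface. World frame = base frame: x ahead of the robot, y to its left, z up, the work surface at z = 0. Lengths are in m, angles in rad, forces in N, time in s.
With the tool pointing down it reaches from about 0.375 to 0.9 m from the base axis. Payload 3.1 kg.
Tool frame: the origin (TCP) lies at the very end of the fingers, on their centre line; the grasp point (between the pads) lies 19 mm behind it (manip.pinch_z is the distance from the TCP to the grasp point, in m); z points along the fingers, y is the direction in which the jaws open and shut (so a half turn about z gives the same grasp; the last joint's range is limited). The gripper opens to 85 mm and grips with 20 to 120 N. Pads are 22 mm wide; open, the fingers measure 114 mm over their backs; the gripper's body (76 mm by 85 mm) begins 54 mm behind the grasp point. The pads swing forward as they close: fully open they stand 13 mm farther back than shut.
Start: joints at [-1.48, 0.527, 1.433, -0, 1.181, -0.178], TCP at [0.167, -0.602, 0.231] pointing down, gripper open.
Joint ranges: [-3.08, 3.08], [-0.75, 2.2], [0.22, 2.44], [-1.43, 4.57], [0, 2.65], [-2.85, 2.85]. Speed limits (rad/s): [2.79, 2.79, 3.14, 3.14, 3.14, 3.14].

### API

Orientations are given as a unit quaternion [x, y, z, w].
In Python, from station import manip gives the robot as it stands.
- The arm moves only by the tool drive_tool, never from a script. Its argument "increments" is a list of rows, each a list of 7 numbers: the closure in counts, from 0 (fully open) to 255 (shut), then the shift along the tool's x, y, z in cm, then the turn, a rotation vector about the tool's x, y, z in rad. A call has 1 to 20 rows; each row is the pose to reach, as a shift and turn from the pose commanded when the call began, along the tool's axes at that moment; what a row does not reach only later rows make up. A row lasts 1/10 s, in which the tool goes at most 50 mm and 8.59 degrees, less where a joint would pass 70% of its speed; a pose out of reach is approached as far as the arm can. A call with a gripper value outside its range is refused whole. The fingers move at their own pace and stop on an object; "force" is the grip in N (left out, the last holds). Time passes only in rows, so rows that repeat a pose let the fingers close. It gives the time, the measured TCP pose, the force and the opening at its end, in the units of the state.
- manip.sense(): the state, without advancing time (a new reading comes with each control period).
- manip.snapshot(name): name is "scene" or "side" or "wrist"; returns the picture (420x560x3 uint8, red, green, blue); there is no depth.
- manip.camera_model(name): a dict with "mtx" (3x3 intrinsics, pixels), "cam_to_world" (4x4, takes a point from camera to world coordinates). Camera axes: x right, y down, z forward; pixel columns grow to the right and rows downward; lengths in m; the calibration is good to about 2 mm. A picture is of the moment at which its call begins: read the wrist's pose just before it. camera_model takes no time and is no camera call; for the wrist camera it gives the pose at the moment of the call.
- manip.sign_off(): hands the job in, once; it reports no verdict.
The state is a dict: "t": time; "q": joint angles; "qd": joint speeds; "tau": joint torques, N m; "tcp_pos": TCP position; "tool_rot": TCP orientation; "force": force on the tool from outside, world axes, zero at the start; "ft_torque": the same for the moment, N m; "finger_gap": opening from 0.0 (shut) to 1.0 (fully open).
Only numpy, scipy, OpenCV 4.12 (cv2) and the standard library are available. Lean on these libraries where they do the work, as an engineer would, in place of code of your own. Each camera call takes 0.05 s, during which the arm holds its last target. There are 200 camera calls.

## Working session

There is one attempt and no reset: what is moved stays moved. The work goes in short steps, Python scripts to look and compute and a tool call to move; the robot and the scene stay as the last step left them, time stands still between calls to the robot, and variables do not carry over. Pictures are saved under pics/ and viewed, about 8 in all and at most 12, crops included, and the job is handed in when it is done.

Besides the shell and the picture viewer there is one more tool, called after "Call:" as name(argument=value, ...) on one line, values as JSON. drive_tool: Moves the arm, as the interface text tells. Its arguments: {"type":"object","properties":{"increments":{"type":"array","items":{"type":"array","items":{"type":"number"}}},"force":{"type":"number"}},"required":["increments"]}

```bash
mkdir -p pics; python3 - <<'E'
from station import manip
import cv2,numpy as np
for n in("scene","side","wrist"):
    m=manip.camera_model(n);im=manip.snapshot(n);np.savez(f"pics/{n}0.npz",im=im,K=m["mtx"],T=m["cam_to_world"])
    cv2.imwrite(f"pics/{n}0.png",im[:,:,::-1])
    print(n,np.round(m["mtx"],1).tolist(),np.round(m["cam_to_world"],3).tolist())
a=[cv2.imread(f"pics/{n}0.png") for n in("scene","side","wrist")]
s=manip.sense();print(s["tcp_pos"],s["tool_rot"],s["t"])
E
```

```text
scene [[428.9, 0.0, 284.5], [0.0, 428.9, 202.1], [0.0, 0.0, 1.0]] [[-0.895, 0.311, -0.321, 0.929], [0.447, 0.627, -0.638, 0.803], [0.003, -0.714, -0.7, 1.009], [0.0, 0.0, 0.0, 1.0]]
side [[446.3, 0.0, 276.3], [0.0, 446.3, 214.6], [0.0, 0.0, 1.0]] [[-0.84, -0.367, 0.399, 0.024], [-0.542, 0.572, -0.616, 0.729], [-0.002, -0.734, -0.68, 0.933], [0.0, 0.0, 0.0, 1.0]]
wrist [[361.9, 0.0, 274.9], [0.0, 361.9, 208.8], [0.0, 0.0, 1.0]] [[0.268, -0.923, -0.277, 0.236], [-0.964, -0.257, -0.076, -0.582], [-0.001, 0.287, -0.958, 0.372], [0.0, 0.0, 0.0, 1.0]]
[ 0.16656642 -0.60180159  0.23053655] [ 9.90915232e-01  1.34485104e-01  5.03941001e-05 -8.69603574e-04] 0.15
```

View pics/scene0.png

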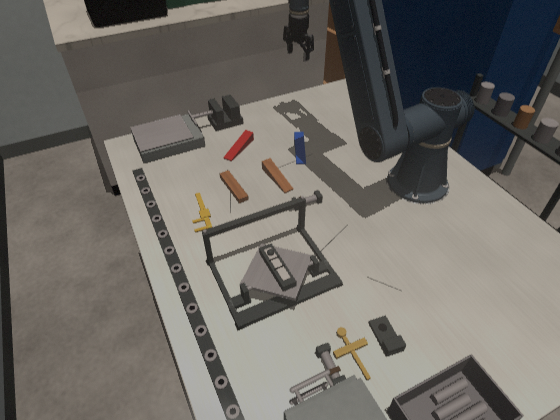

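View pics/side0.png

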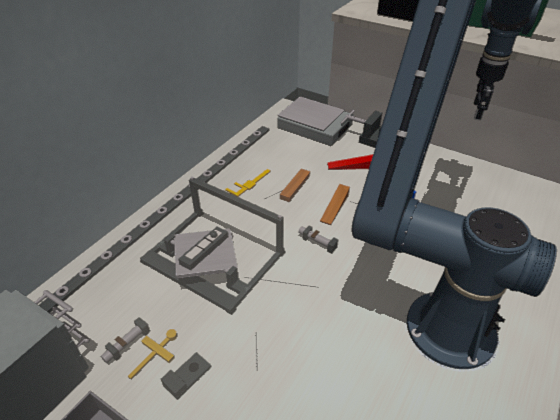

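The scene view shows the stand around (270,265) and two wooden bars at (234,186) and (277,175). In the side view the bars are at (295,184) and (335,204), with a bolt at (318,237) near the stand. I need zooms.

```bash
python3 - <<'E'
import cv2,numpy as np
a=cv2.imread("pics/scene0.png")[150:325,190:345];b=cv2.imread("pics/side0.png")[155:315,135:375]
def grid(im,x0,y0,k):
    o=cv2.resize(im,None,fx=k,fy=k,interpolation=cv2.INTER_CUBIC)
    for x in range((x0+19)//20*20,x0+im.shape[1],20):cv2.putText(o,str(x),(int((x-x0)*k),8),0,.3,(0,0,255));cv2.line(o,(int((x-x0+.5)*k),10),(int((x-x0+.5)*k),16),(0,0,255))
    for y in range((y0+19)//20*20,y0+im.shape[0],20):cv2.putText(o,str(y),(0,int((y-y0+.5)*k)+3),0,.3,(0,0,255))
    return o
cv2.imwrite("pics/c1.png",grid(a,190,150,3.42));cv2.imwrite("pics/c2.png",grid(b,135,155,3.3))
E
```

```text
(no output)
```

View pics/c1.png

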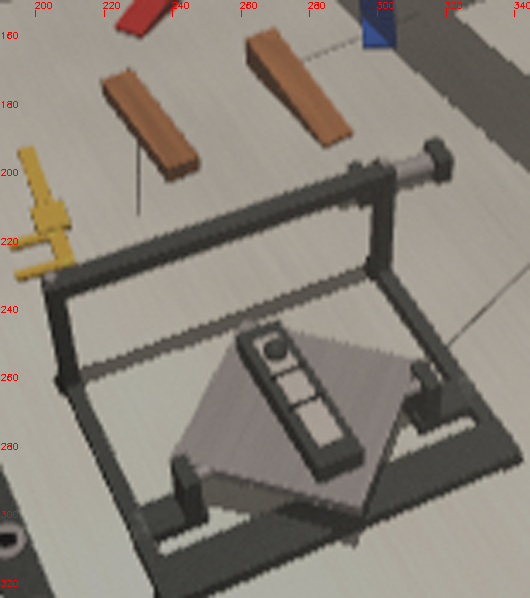

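View pics/c2.png

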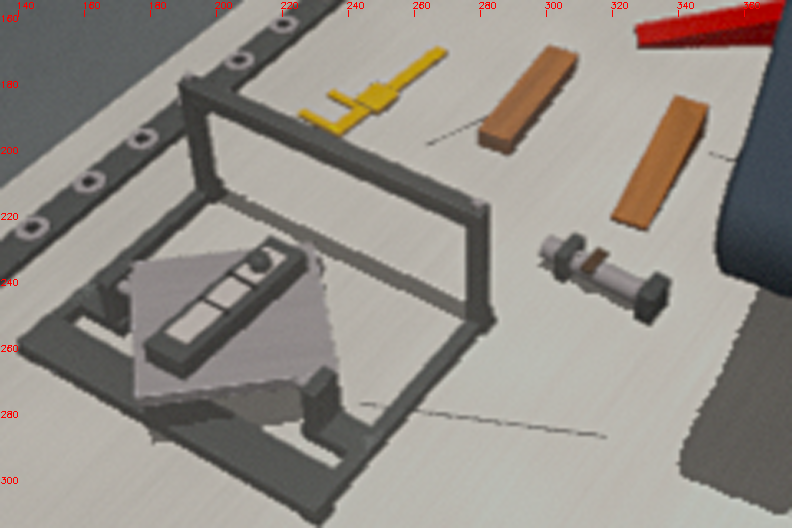

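The crops show the wooden wedge on the robot's side: scene (277,175) with its thin end at (290,188), side (335,204) with its thin end at (322,219). The other wooden bar has an even end face, so it is the packer. Next I fit poses.

```bash
cat > h.py <<'E'
import numpy as np,cv2
from scipy.optimize import minimize,least_squares
from scipy.spatial.transform import Rotation as R
def load(n):
    d=np.load(f"pics/{n}.npz");return d["im"],d["K"],d["T"]
def proj(P,K,T):
    c=(np.asarray(P)-T[:3,3])@T[:3,:3];p=c@K.T;return p[:,:2]/p[:,2:]
def place(P,x):  # x,y,yaw,(z)
    P=np.asarray(P,float);c,s=np.cos(x[2]),np.sin(x[2])
    return P@np.array([[c,s,0],[-s,c,0],[0,0,1]])+[x[0],x[1],x[3] if len(x)>3 else 0]
W=[[a,b,z] for b in(-.018,.018) for a,z in((.0775,0),(.0775,.006),(-.0775,.037),(-.0775,0))]
PK=[[a,b,z] for b in(-.018,.018) for a in(-.0775,.0775) for z in(0,.022)]
def box(x0,x1,y0,y1,z0,z1):return [[a,b,c] for a in(x0,x1) for b in(y0,y1) for c in(z0,z1)]
ST=[box(-.168,-.150,-.156,.156,.120,.138),box(-.168,-.150,-.156,-.142,0,.12),box(-.168,-.150,.142,.156,0,.12),
 box(-.175,.075,-.156,-.142,0,.014),box(-.175,.075,.142,.156,0,.014),box(.035,.075,-.156,.156,0,.016)]
S=4
def render(hulls,pose,K,T,shape):
    m=np.zeros((shape[0]*S,shape[1]*S),np.uint8)
    for H in hulls:
        h=cv2.convexHull(((proj(place(H,pose),K,T)+.5)*S-.5).round().astype(np.int32));cv2.fillConvexPoly(m,h,255)
    return cv2.resize(m,(shape[1],shape[0]),interpolation=cv2.INTER_AREA)/255.
def wood(im):
    h=cv2.cvtColor(im,cv2.COLOR_RGB2HSV);return cv2.inRange(h,(5,90,50),(16,215,220))
def seedmask(m,uv):
    _,l=cv2.connectedComponents(m);u,v=map(int,uv);return (l==l[v,u])&(l[v,u]>0)
def fit(H,views,x0):
    def f(x):return sum(1-np.minimum(r,m).sum()/np.maximum(r,m).sum() for (im,K,T,m) in views for r in[render(H,x,K,T,m.shape)])
    n=len(x0);sx=np.array([x0]+[np.array(x0)+d for d in np.diag([.01,.01,.1,.003][:n])])
    r=minimize(f,x0,method="Nelder-Mead",options=dict(initial_simplex=sx,xatol=1e-4,fatol=1e-5,maxiter=300));return r.x,r.fun
def ray(uv,K,T,z=0):
    d=T[:3,:3]@np.linalg.inv(K)@[*uv,1];return T[:3,3]+d*(z-T[2,3])/d[2]
E
python3 - <<'E'
from h import *
v=[load("scene0"),load("side0")]
for nm,sd in(("bar1",((234,186),(295,184))),("bar2",((277,175),(335,204)))):
    vs=[(*a,seedmask(wood(a[0]),s).astype(float)) for a,s in zip(v,sd)]
    print(nm,[m[3].sum() for m in vs])
    c=np.mean([ray(s,a[1],a[2],.015) for a,s in zip(v,sd)],0)
    for m,H in(("W",W),("P",PK)):
        for y in(1.5,-1.6): print(m,*[np.round(q,4) for q in fit([H],vs,[c[0],c[1],y])])
c=lambda k,o,p:np.array(p)/k+o
A=c(3.42,[190,150],[[521,458],[395,178],[44,282]]);PA=[[.075,.156,.016],[-.15,.156,.138],[-.168,-.156,.138]]
B=c(3.3,[135,155],[[330,510],[320,525],[18,345],[472,210],[190,75],[495,322]]);PB=[[.075,.156,.016],[.075,.156,0],[.075,-.156,.016],[-.15,.156,.138],[-.168,-.156,.138],[-.175,.156,0]]
f=lambda x:np.r_[(proj(place(PA,x),*v[0][1:])-A).ravel(),(proj(place(PB,x),*v[1][1:])-B).ravel(),(x[3]-.002)*500]
r=least_squares(f,[.45,-.15,1.5,.002],loss="soft_l1");print("stand",np.round(r.x,4),np.round(r.fun,1))
D=[cv2.GaussianBlur((cv2.cvtColor(a[0],cv2.COLOR_RGB2GRAY)<88).astype(np.float32),(0,0),.6) for a in v]
def g(x):
    s=0
    for a,d in zip(v,D):
        m=render(ST,x,a[1],a[2],d.shape);ring=cv2.dilate(m,np.ones((7,7)))-m
        s+=(d*ring).sum()/ring.sum()-(d*m).sum()/m.sum()
    return s+((x[3]-.002)/.002)**2*.01
sx=np.array([r.x]+[r.x+d for d in np.diag([.005,.005,.02,.002])])
q=minimize(g,r.x,method="Nelder-Mead",options=dict(initial_simplex=sx,maxiter=300));print(np.round(q.x,4),q.fun,g(r.x))
o=[]
for a,(x0,y0,x1,y1) in zip(v,((190,150,345,325),(135,155,375,315))):
    m=cv2.resize(a[0],None,fx=4,fy=4,interpolation=cv2.INTER_CUBIC)[:,:,::-1].copy()
    for H in ST:
        p=((proj(place(H,q.x),*a[1:])+.5)*4-.5)
        cv2.polylines(m,[cv2.convexHull(p.astype(np.int32))],True,(0,255,0),1)
    o.append(cv2.resize(m[4*y0:4*y1,4*x0:4*x1],(400,450) if x0==190 else (400*3//2,400),interpolation=cv2.INTER_AREA))
    cv2.imwrite(f"pics/ov{x0}.png",o[-1])
E
```

```text
bar1 [np.float64(376.0), np.float64(381.0)]
W [ 0.5932 -0.2551  1.6381] 0.5244
W [ 0.5947 -0.2693 -1.451 ] 0.4567
P [ 0.5943 -0.2611  1.6564] 0.3879
P [ 0.5935 -0.2603 -1.489 ] 0.386
bar2 [np.float64(412.0), np.float64(508.0)]
W [ 0.4359 -0.2387  1.6704] 0.2493
W [ 0.4367 -0.2475 -1.4455] 0.5922
P [ 0.437  -0.2448  1.6884] 0.3761
P [ 0.4372 -0.2449 -1.4589] 0.3761
stand [ 6.2320e-01  1.7520e-01  1.5777e+00 -5.0000e-04] [ 0.3 -3.7 -0.2 -3.2 -1.4 -1.9 -3.4  1.3  0.1  0.5 -0.8  0.1  2.4  2.7
 -0.6  0.  -0.1 -1.  -1.3]
[6.2620e-01 1.7610e-01 1.5623e+00 5.0000e-04] -1.3529919376553843 -1.294351293677917
```

View pics/ov135.png

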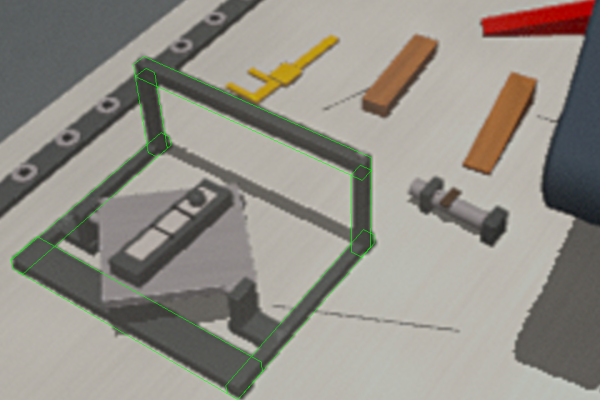

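The overlay matches the stand (post base near (362,242), bar ends at (140,70) and (365,165)). The wedge is at (0.436,-0.239), yaw 1.67; the stand is at (0.626,0.176), yaw 1.56; the packer is at (0.594,-0.261). Next I compute the pre-grasp move.

```bash
cat >> h.py <<'E'
def target(p,yaw,lean):
    u=np.array([np.cos(yaw),np.sin(yaw),0]);k=np.array([0,0,1.]);c,s=np.cos(lean),np.sin(lean)
    z=s*u-c*k;x=-c*u-s*k;return np.array(p),np.c_[x,np.cross(z,x),z]
def rel(s,p,M):
    A=R.from_quat(s["tool_rot"]).as_matrix()
    return np.round(A.T@(p-s["tcp_pos"])*100,2),np.round(R.from_matrix(A.T@M).as_rotvec(),3)
def graspTCP(w,yaw,lean,gx=-.062,z=.011):
    u=np.array([np.cos(yaw),np.sin(yaw)]);return np.r_[np.array(w)+u*(gx+.019*np.sin(lean)),z]
E
python3 - <<'E'
from h import *
from station import manip
L=np.radians(43)
v=[load("scene0"),load("side0")]
print("bolt",ray((318,237),*v[1][1:],.015),ray((313,198),*v[0][1:],.015),"blue base",ray((301,163),*v[0][1:]),"red",ray((229,158),*v[0][1:]))
s=manip.sense();p,M=target(graspTCP([.436,-.239],1.67,L),1.67,L);print(p)
p[2]+=.14;print(rel(s,p,M),np.round(s["q"],2))
E
```

```text
bolt [ 0.41098669 -0.08792388  0.015     ] [ 0.37840069 -0.07734348  0.015     ] blue base [ 0.31842862 -0.27379722  0.        ] red [ 0.54671186 -0.41953244  0.        ]
[ 0.44085717 -0.28780091  0.011     ]
(array([ 34.8 , -22.94,   8.  ]), array([ 0.648, -0.546,  1.65 ])) [-1.48  0.53  1.43  0.    1.18 -0.18]
```

Call:
drive_tool(increments=[[0,10,-6.6,0,0.16,-0.14,0.41],[0,17.4,-11.5,0,0.32,-0.27,0.83],[0,26,-17,3,0.49,-0.41,1.24],[0,34.8,-22.9,8,0.648,-0.546,1.65],[0,34.8,-22.9,8,0.648,-0.546,1.65],[0,34.8,-22.9,8,0.648,-0.546,1.65],[0,34.8,-22.9,8,0.648,-0.546,1.65],[0,34.8,-22.9,8,0.648,-0.546,1.65],[0,34.8,-22.9,8,0.648,-0.546,1.65],[0,34.8,-22.9,8,0.648,-0.546,1.65],[0,34.8,-22.9,8,0.648,-0.546,1.65],[0,34.8,-22.9,8,0.648,-0.546,1.65],[0,34.8,-22.9,8,0.648,-0.546,1.65],[0,34.8,-22.9,8,0.648,-0.546,1.65],[0,34.8,-22.9,8,0.648,-0.546,1.65]], force=70)

```text
t: 1.65
tcp_pos: [0.4409, -0.2889, 0.1511]
tool_rot: [0.691, -0.624, -0.271, -0.245]
force: [0.1, 0.8, 0.5]
finger_gap: 0.997
```

```bash
cat > pre.py <<'E'
from h import *
from station import manip
L=np.radians(43)
s=manip.sense();p,M=target(graspTCP([.436,-.239],1.67,L),1.67,L)
print(s["t"],np.round(s["q"],2),np.round(s["tcp_pos"],3),np.round(s["qd"],2),"to grasp",rel(s,p,M))
p[2]+=.14;print("to pre",rel(s,p,M))
E
python3 pre.py
python3 - <<'E'
from h import *
from station import manip
for n in("scene","wrist"):
    m=manip.camera_model(n);im=manip.snapshot(n);np.savez(f"pics/{n}1.npz",im=im,K=m["mtx"],T=m["cam_to_world"])
v=load("scene1");mk=seedmask(wood(v[0]),(283,183));print(mk.sum())
K,T=load("wrist1")[1:]
w=cv2.imwrite("pics/w1.png",load("wrist1")[0][:,:,::-1])
for x in([.436,-.239,1.67],): print(proj(place(W,x),K,T).round(0).tolist())
E
```

```text
1.65 [-0.98  0.78  1.42  0.33  1.62  1.96] [ 0.441 -0.289  0.151] [ 0.01 -0.01 -0.    0.    0.    0.  ] to grasp (array([ 9.45,  0.  , 10.34]), array([ 0.001, -0.002,  0.001]))
to pre (array([-0.08, -0.01,  0.08]), array([ 0.001, -0.002,  0.001]))
409
[[255.0, 171.0], [255.0, 176.0], [240.0, 52.0], [243.0, 11.0], [293.0, 171.0], [293.0, 176.0], [308.0, 52.0], [305.0, 11.0]]
```

View pics/w1.png

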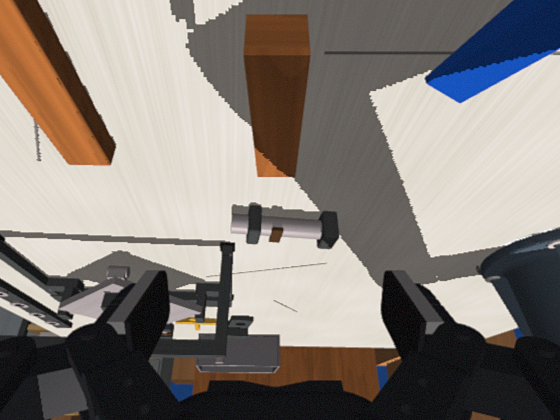

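The wrist view confirms the wedge fit: thin edge at (258–295,177), thick top edge at (245–309,52), both within about 4 px of the prediction. The bolt lies clear beyond it.

Call:
drive_tool(increments=[[0,2.4,0.1,2.6,0,0,0],[0,4.8,0.2,5.2,0,0,0],[0,6.8,0.2,7.4,0,0,0],[0,8.2,0.2,9.0,0,0,0],[0,9.1,0.2,9.9,0,0,0],[0,9.5,0.2,10.3,0,0,0],[0,9.5,0.2,10.3,0,0,0],[255,9.5,0.2,10.3,0,0,0],[255,9.5,0.2,10.3,0,0,0],[255,9.5,0.2,10.3,0,0,0],[255,9.5,0.2,10.3,0,0,0],[255,9.5,0.2,10.3,0,0,0],[255,9.5,0.2,10.3,0,0,0],[255,9.5,0.2,10.3,0,0,0],[255,9.5,0.2,10.3,0,0,0],[255,9.5,0.2,10.3,0,0,0]])

```text
t: 3.35
tcp_pos: [0.4394, -0.2893, 0.0121]
tool_rot: [0.69, -0.625, -0.27, -0.246]
force: [1.7, -1.5, 6.0]
finger_gap: 0.405
```

```bash
cat > go.py <<'E'
import sys
from h import *
from station import manip
# usage: wedge now x y yaw ; stand-frame x y target ; z lift
w=list(map(float,sys.argv[1:4]));sx,sy,dz=map(float,sys.argv[4:7]);st=[.626,.176,1.562]
s=manip.sense();A=R.from_quat(s["tool_rot"]).as_matrix()
n=np.r_[place([[sx,sy,0]],st)[0,:2],st[2]];d=R.from_euler("z",n[2]-w[2]).as_matrix()
p=d@(s["tcp_pos"]-[w[0],w[1],0])+[n[0],n[1],0]+[0,0,dz]
print(n,p,rel(s,p,d@A),"up 1cm:",np.round(A.T@[0,0,1],3),"fwd 1cm",np.round(A.T@[np.cos(n[2]),np.sin(n[2]),0],3),s["t"],s["q"].round(2),s["force"].round(1))
E
python3 go.py .435 -.239 1.67 -.2175 0 0.06
```

```text
[ 0.62408682 -0.04149159  1.562     ] [ 0.62308359 -0.09199816  0.07211385] (array([-17.13, -20.24,   7.73]), array([0.073, 0.   , 0.079])) up 1cm: [-0.68  -0.001 -0.733] fwd 1cm [-0.729 -0.108  0.676] 3.35 [-0.98  0.98  1.44  0.33  1.41  1.89] [ 1.7 -1.5  6. ]
```

Call:
drive_tool(increments=[[255,-1,0,-1.1,0,0,0],[255,-2.6,0,-2.8,0,0,0],[255,-4.1,0,-4.4,0,0,0],[255,-5.1,-1.5,-3.5,0.006,0,0.006],[255,-6.6,-4,-2,0.015,0,0.016],[255,-8.2,-6.5,-0.5,0.024,0,0.026],[255,-9.8,-9,1,0.033,0,0.036],[255,-11.4,-11.5,2.5,0.042,0,0.046],[255,-13,-14,4,0.051,0,0.056],[255,-14.6,-16.5,5.5,0.06,0,0.065],[255,-16,-18.5,6.7,0.067,0,0.073],[255,-16.9,-19.9,7.5,0.073,0,0.079],[255,-17.1,-20.2,7.7,0.073,0,0.079],[255,-17.1,-20.2,7.7,0.073,0,0.079],[255,-17.1,-20.2,7.7,0.073,0,0.079]])

```text
t: 4.85
tcp_pos: [0.6217, -0.0925, 0.0708]
tool_rot: [-0.655, 0.661, 0.258, 0.259]
force: [-0.4, 0.4, -2.1]
finger_gap: 0.407
```

```bash
python3 - <<'E'
from h import *
from station import manip
s=manip.sense();print(s["t"],s["tcp_pos"].round(4),s["q"].round(2),s["force"].round(1),s["finger_gap"])
V=[]
for n in("scene","side","wrist"):
    m=manip.camera_model(n);im=manip.snapshot(n);np.savez(f"pics/{n}2.npz",im=im,K=m["mtx"],T=m["cam_to_world"]);V.append(im)
a=load("wrist2");p=proj(place(W,[.6241,-.0415,1.562,.06]),*a[1:]);im=a[0][:,:,::-1].copy()
cv2.polylines(im,[cv2.convexHull(p.astype(np.int32))],True,(0,255,0),1)
o=np.zeros((420,780,3),np.uint8);o[:,:560]=im
o[:,560:]=cv2.resize(V[0][130:340,190:300,::-1],(220,420),interpolation=cv2.INTER_CUBIC)
cv2.imwrite("pics/w2.png",o)
E
```

```text
4.85 [ 0.6217 -0.0925  0.0708] [-0.61  0.91  1.4   0.61  1.36  2.25] [-0.4  0.4 -2.1] 0.40692667993903064
```

View pics/w2.png

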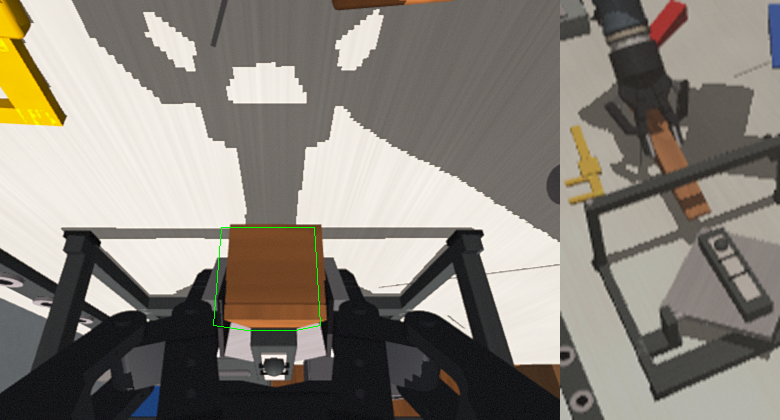

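The wedge sits in the jaws, pointing straight at the plate: its middle is at column 276 and the posts' midline is at 272. It is still aloft, so I lower it.

Call:
drive_tool(increments=[[255,0.7,-0.1,0.75,0,0,0],[255,1.9,-0.15,2.0,0,0,0],[255,3,-0.15,3.2,0,0,0],[255,3.6,-0.15,3.9,0,0,0],[255,3.85,-0.15,4.15,0,0,0],[255,3.95,-0.15,4.25,0,0,0],[255,4,-0.15,4.3,0,0,0],[255,4,-0.15,4.3,0,0,0],[255,4,-0.15,4.3,0,0,0]])

```text
t: 5.9
tcp_pos: [0.6241, -0.092, 0.013]
tool_rot: [-0.656, 0.661, 0.257, 0.26]
force: [-0.1, 0.4, -1.6]
finger_gap: 0.409
```

```bash
python3 go.py .624 -.0415 1.562 -.12 0 0
```

```text
[0.62494445 0.05600464 1.562     ] [0.62507594 0.00553712 0.01295462] (array([-7.15, -0.02,  6.63]), array([0., 0., 0.])) up 1cm: [-0.68  -0.001 -0.733] fwd 1cm [-0.733 -0.001  0.68 ] 5.9 [-0.6   1.    1.39  0.63  1.29  2.2 ] [-0.1  0.4 -1.6]
```

Call:
drive_tool(increments=[[255,0.04,0,0.04,0,0,0],[255,0.07,0,0.08,0,0,0],[255,0.07,0,0.08,0,0,0],[110,0.07,0,0.08,0,0,0],[110,0.07,0,0.08,0,0,0],[110,0.07,0,0.08,0,0,0],[110,0.07,0,0.08,0,0,0],[255,0.07,0,0.08,0,0,0],[255,0.07,0,0.08,0,0,0],[255,0.07,0,0.08,0,0,0],[255,0.07,0,0.08,0,0,0],[255,0.07,0,0.08,0,0,0]])

```text
t: 7.1
tcp_pos: [0.624, -0.092, 0.0115]
tool_rot: [-0.656, 0.661, 0.257, 0.26]
force: [0.5, -1.7, 1.3]
finger_gap: 0.409
```

Call:
drive_tool(increments=[[255,-0.37,0,0.34,0,0,0],[255,-1.1,0,1.02,0,0,0],[255,-1.83,0,1.7,0,0,0],[255,-2.57,0,2.38,0,0,0],[255,-3.3,0,3.06,0,0,0],[255,-4.03,0,3.74,0,0,0],[255,-4.76,0,4.42,0,0,0],[255,-5.13,0,4.76,0,0,0],[255,-5.5,0,5.1,0,0,0],[255,-5.86,0,5.44,0,0,0],[255,-6.23,0,5.78,0,0,0],[255,-6.6,0,6.12,0,0,0],[255,-6.6,0,6.12,0,0,0],[255,-6.6,0,6.12,0,0,0]])

```text
t: 8.5
tcp_pos: [0.6257, -0.0058, 0.0114]
tool_rot: [-0.657, 0.661, 0.254, 0.259]
force: [-0.7, -15.1, 6.0]
finger_gap: 0.412
```

```bash
cat > ball.py <<'E'
import sys
from h import *
from station import manip
t=sys.argv[1];st=[.626,.176,1.562,.002]
s=manip.sense();print(s["t"],s["tcp_pos"].round(4),s["q"].round(2),s["force"].round(1))
o=[]
for n in("scene","side"):
    m=manip.camera_model(n);im=manip.snapshot(n);K,T=m["mtx"],m["cam_to_world"];np.savez(f"pics/{n}{t}.npz",im=im,K=K,T=T)
    # top of level at plate angle ~0 : rectify strip 156x40 mm, 4px/mm (pitch measured by trying tilt a)
    a=float(sys.argv[2]) # tilt, low corner down positive
    c=np.array([[-.098,-.02],[.058,-.02],[.058,.02],[-.098,.02]])
    P=[[x*np.cos(a)-.028*np.sin(a),y,.048+.028*np.cos(a)+x*np.sin(a)] for x,y in c]
    q=proj(place(P,st),K,T).astype(np.float32)
    H=cv2.getPerspectiveTransform(q,np.float32([[0,0],[624,0],[624,160],[0,160]]))
    o.append(cv2.warpPerspective(im,H,(624,160),flags=cv2.INTER_CUBIC)[:,:,::-1])
    g=cv2.cvtColor(o[-1],cv2.COLOR_BGR2GRAY)[60:100].mean(0);print(n,g[::12].astype(int).tolist())
o=np.vstack(o);v=load("side"+t)[0][170:290,160:330,::-1];v=cv2.resize(v,(340,240),interpolation=cv2.INTER_CUBIC)
c=np.zeros((560,624,3),np.uint8);c[:320]=o;c[320:,:340]=v;cv2.imwrite(f"pics/ball{t}.png",c)
E
python3 ball.py 3 .07
```

```text
8.5 [ 0.6257 -0.0058  0.0114] [-0.49  0.97  1.48  0.7   1.19  2.22] [ -0.7 -15.1   6. ]
scene [133, 107, 76, 69, 71, 95, 139, 156, 121, 83, 68, 71, 69, 62, 59, 75, 128, 166, 163, 121, 82, 131, 167, 168, 167, 167, 168, 168, 168, 170, 160, 108, 91, 147, 170, 169, 168, 169, 169, 169, 168, 169, 170, 170, 170, 171, 159, 106, 70, 73, 74, 73]
side [120, 89, 85, 89, 132, 191, 199, 186, 151, 110, 89, 80, 75, 72, 105, 176, 204, 184, 105, 82, 167, 196, 194, 192, 191, 191, 191, 192, 198, 184, 102, 109, 189, 195, 192, 192, 191, 192, 191, 192, 192, 193, 193, 194, 198, 183, 116, 89, 92, 96, 95, 96]
```

View pics/ball3.png

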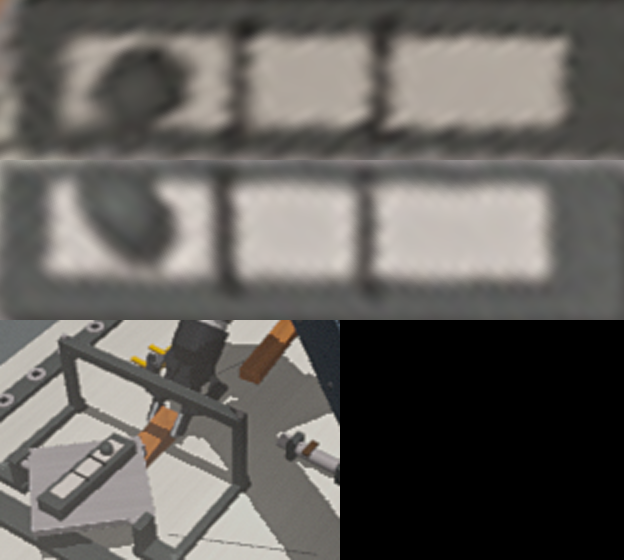

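The wedge is under the bar and meets the foot. The ball is still on the outer side, at about column 140, with the lines at 240 and 380. I push on 1.2 cm and compare the ball with the start.

Call:
drive_tool(increments=[[255,-0.15,0,0.14,0,0,0],[255,-0.29,0,0.27,0,0,0],[255,-0.44,0,0.41,0,0,0],[255,-0.59,0,0.54,0,0,0],[255,-0.73,0,0.68,0,0,0],[255,-0.88,0,0.82,0,0,0],[255,-0.88,0,0.82,0,0,0],[255,-0.88,0,0.82,0,0,0],[255,-0.88,0,0.82,0,0,0],[255,-0.88,0,0.82,0,0,0],[255,-0.88,0,0.82,0,0,0],[255,-0.88,0,0.82,0,0,0]])

```text
t: 9.8
tcp_pos: [0.6271, 0.0047, 0.0114]
tool_rot: [-0.656, 0.662, 0.252, 0.259]
force: [0.4, -17.8, 5.3]
finger_gap: 0.413
```

```bash
cat > bm.py <<'E'
import sys
from h import *
from station import manip
t=sys.argv[1];st=[.626,.176,1.562,.002]
if t!="0" and len(sys.argv)<3:
    s=manip.sense();print(s["t"],s["tcp_pos"].round(4),s["q"].round(2),s["force"].round(1))
    for n in("scene","side"):
        m=manip.camera_model(n);im=manip.snapshot(n);np.savez(f"pics/{n}{t}.npz",im=im,K=m["mtx"],T=m["cam_to_world"])
def bar(a,zt,c,y):
    x=np.array(c);return np.c_[x*np.cos(a)-zt*np.sin(a),0*x+y,.048+zt*np.cos(a)+x*np.sin(a)]
for n in("scene","side"):
    im,K,T=load(n+t);g=cv2.cvtColor(im,cv2.COLOR_RGB2GRAY).astype(np.float32)
    res=[]
    # sphere of ball centre 10 mm above strip (sunk?) : fit ball x, tilt and dx by rendering strip: white, lines at +-17, dark ball disc
    xs=np.arange(-.075,.0751,.001)
    def model(p):
        a,b,dx,h=p[:4];return a,b,dx,h
    def prof(a,yy,dx): # gray along the strip, z=28
        q=proj(place(bar(a,.028,xs-.02+dx,yy),st),K,T).astype(np.float32);return cv2.remap(g,q[:,0],q[:,1],cv2.INTER_LINEAR).ravel()
    def f(p):
        a,b,dx,dy=p
        Y=np.linspace(-.012,.012,9);I=np.array([prof(a,y+dy,dx) for y in Y])
        M=np.zeros_like(I)+1.;M[:,np.abs(xs)>.061]=0
        for l in(-.017,.017):M*=1-np.clip(1-(np.abs(xs-l)-.0005)/.0025,0,1)*.6
        # ball silhouette on the plane: project sphere centre through camera
        cb=place(bar(a,.028+.004,[b-.02+dx],dy),st)[0];cam=T[:3,3]
        A=place(bar(a,.028,[0],0),st)[0];nrm=place(bar(a,1.028,[0],0),st)[0]-A
        G=np.array([place(bar(a,.028,xs-.02+dx,y+dy),st) for y in Y]).reshape(-1,3)
        d=G-cam;d/=np.linalg.norm(d,axis=1)[:,None];r=np.linalg.norm(np.cross(cb-cam,d),axis=1).reshape(I.shape)
        M*=np.clip((r-.0085)/.003,0,1)
        return -np.corrcoef(I.ravel(),M.ravel())[0,1]
    best=None
    for b in np.arange(-.045,.046,.01):
        for a in(.07,.03,0.):
            v=f([a,b,0,0])
            if best is None or v<best[0]:best=(v,[a,b,0,0])
    x0=np.array(best[1]);r=minimize(f,x0,method="Nelder-Mead",options=dict(initial_simplex=np.array([x0]+[x0+d for d in np.diag([.02,.006,.003,.003])]),maxiter=250))
    print(t,n,"corr",round(-r.fun,3),"tilt,ball,dx,dy",r.x.round(4))
E
python3 bm.py 0; python3 bm.py 3 r; python3 bm.py 4
```

```text
0 scene corr 0.732 tilt,ball,dx,dy [ 0.0632 -0.0408  0.0005  0.0008]
0 side corr 0.777 tilt,ball,dx,dy [ 0.0623 -0.0404 -0.0033 -0.0026]
3 scene corr 0.733 tilt,ball,dx,dy [ 0.0532 -0.0397  0.0005  0.0009]
3 side corr 0.786 tilt,ball,dx,dy [ 0.0515 -0.039  -0.0034 -0.0025]
9.8 [0.6271 0.0047 0.0114] [-0.47  0.97  1.49  0.72  1.18  2.22] [  0.4 -17.8   5.3]
4 scene corr 0.751 tilt,ball,dx,dy [ 0.0344 -0.0263  0.0007  0.0005]
4 side corr 0.806 tilt,ball,dx,dy [ 0.0372 -0.0256 -0.003  -0.0024]
```

Call:
drive_tool(increments=[[255,-0.15,0,0.14,0,0,0],[255,-0.29,0,0.27,0,0,0],[255,-0.44,0,0.41,0,0,0],[255,-0.59,0,0.54,0,0,0],[255,-0.73,0.02,0.68,0,0,0],[255,-0.88,0.04,0.82,0,0,0],[255,-1.03,0.06,0.95,0,0,0],[255,-1.17,0.08,1.09,0,0,0],[255,-1.32,0.1,1.22,0,0,0],[255,-1.32,0.1,1.22,0,0,0],[255,-1.32,0.1,1.22,0,0,0],[255,-1.32,0.1,1.22,0,0,0],[255,-1.32,0.1,1.22,0,0,0],[255,-1.32,0.1,1.22,0,0,0],[255,-1.32,0.1,1.22,0,0,0],[255,-1.32,0.1,1.22,0,0,0],[255,-1.32,0.1,1.22,0,0,0],[255,-1.32,0.1,1.22,0,0,0],[255,-1.32,0.1,1.22,0,0,0]])

```text
t: 11.8
tcp_pos: [0.6272, 0.023, 0.0114]
tool_rot: [-0.656, 0.663, 0.252, 0.26]
force: [0.8, -15.8, 4.6]
finger_gap: 0.412
```

```bash
python3 bm.py 5
```

```text
11.8 [0.6272 0.023  0.0114] [-0.45  0.97  1.5   0.74  1.16  2.23] [  0.8 -15.8   4.6]
5 scene corr 0.759 tilt,ball,dx,dy [-0.0014 -0.0081  0.0005  0.0007]
5 side corr 0.809 tilt,ball,dx,dy [ 0.0042 -0.0085 -0.0029 -0.0022]
```

Call:
drive_tool(increments=[[255,-0.12,0,0.11,0,0,0],[255,-0.24,0,0.22,0,0,0],[255,-0.36,0,0.33,0,0,0],[255,-0.48,0,0.44,0,0,0],[255,-0.6,0,0.55,0,0,0],[255,-0.6,0,0.55,0,0,0],[255,-0.6,0,0.55,0,0,0],[255,-0.6,0,0.55,0,0,0],[255,-0.6,0,0.55,0,0,0],[255,-0.6,0,0.55,0,0,0],[255,-0.6,0,0.55,0,0,0],[255,-0.6,0,0.55,0,0,0],[255,-0.6,0,0.55,0,0,0],[255,-0.6,0,0.55,0,0,0],[255,-0.6,0,0.55,0,0,0]])

```text
t: 13.4
tcp_pos: [0.6269, 0.0313, 0.0114]
tool_rot: [-0.656, 0.662, 0.252, 0.26]
force: [1.2, -15.9, 5.7]
finger_gap: 0.41
```

```bash
python3 bm.py 6
```

```text
13.4 [0.6269 0.0313 0.0114] [-0.44  0.97  1.51  0.74  1.15  2.23] [  1.2 -15.9   5.7]
6 scene corr 0.756 tilt,ball,dx,dy [-0.0155 -0.0007  0.0004  0.0008]
6 side corr 0.806 tilt,ball,dx,dy [-0.0112 -0.0005 -0.0029 -0.0024]
```

The ball reads -0.6 mm. I relax the push by backing the command off, then open.

Call:
drive_tool(increments=[[255,0.15,0,-0.14,0,0,0],[255,0.3,0,-0.27,0,0,0],[255,0.3,0,-0.27,0,0,0],[255,0.3,0,-0.27,0,0,0]])

```text
t: 13.9
tcp_pos: [0.6267, 0.0313, 0.0115]
tool_rot: [-0.655, 0.662, 0.255, 0.261]
force: [6.0, -2.6, 1.2]
finger_gap: 0.408
```

Call:
drive_tool(increments=[[100,0,0,0,0,0,0],[100,0,0,0,0,0,0],[50,0,0,0,0,0,0],[50,0,0,0,0,0,0],[0,0,0,0,0,0,0],[0,0,0,0,0,0,0],[0,0,0,0,0,0,0]])

```text
t: 14.6
tcp_pos: [0.6237, 0.0324, 0.0114]
tool_rot: [-0.656, 0.661, 0.258, 0.259]
force: [-0.3, -0.4, 0.5]
finger_gap: 1.0
```

```bash
python3 bm.py 7;python3 go.py .625 .08 1.562 -.1 0 0
```

```text
14.6 [0.6237 0.0324 0.0114] [-0.44  0.97  1.51  0.74  1.16  2.23] [-0.3 -0.4  0.5]
7 scene corr 0.756 tilt,ball,dx,dy [-0.0142 -0.0008  0.0005  0.001 ]
7 side corr 0.805 tilt,ball,dx,dy [-0.0062 -0.0011 -0.0028 -0.0026]
[0.62512038 0.07600387 1.562     ] [0.6238792  0.02838423 0.01144422] (array([ 0.29, -0.02, -0.27]), array([0., 0., 0.])) up 1cm: [-0.68   0.    -0.733] fwd 1cm [-0.733 -0.001  0.68 ] 14.7 [-0.44  0.97  1.51  0.74  1.16  2.23] [0.6 0.5 0.5]
```

Call:
drive_tool(increments=[[0,0.5,0,-0.46,0,0,0],[0,1.5,0,-1.4,0,0,0],[0,3,0,-2.8,0,0,0],[0,4.5,0,-4.2,0,0,0],[0,6,0,-5.6,0,0,0],[0,7,0,-6.6,0,0,0],[0,6,0,-8,0,0,0],[0,4.2,0,-10,0,0,0],[0,2,0,-12.3,0,0,0],[0,0,0,-14.5,0,0,0],[0,0,0,-14.5,0,0,0],[0,0,0,-14.5,0,0,0],[0,0,0,-14.5,0,0,0]])

```text
t: 16.0
tcp_pos: [0.6223, -0.0657, 0.1173]
tool_rot: [-0.655, 0.661, 0.258, 0.259]
force: [0.3, -0.1, -0.2]
finger_gap: 1.004
```

```bash
python3 bm.py 8; python3 - <<'E'
from h import *
from station import manip
m=manip.camera_model("wrist");im=manip.snapshot("wrist");st=[.626,.176,1.562]
v=[(im,m["mtx"],m["cam_to_world"])]+[load("scene8"),load("side8")]
o=[]
for a in v:
    b=a[0][:,:,::-1].copy()
    w=place([[-.097,0,0]],st)[0];w[2]=1.562
    p=proj(place(W,w),*a[1:]);cv2.polylines(b,[cv2.convexHull(p.astype(np.int32))],True,(0,255,0),1);o.append(b)
c=np.zeros((420,800,3),np.uint8);c[:,:450]=o[0][:,50:500];c[:210,450:800]=cv2.resize(o[1][190:310,190:390],(350,210));c[210:,450:800]=cv2.resize(o[2][170:290,160:360],(350,210))
cv2.imwrite("pics/fin.png",c)
E
```

```text
16.0 [ 0.6223 -0.0657  0.1173] [-0.57  0.83  1.42  0.62  1.39  2.3 ] [ 0.3 -0.1 -0.2]
8 scene corr 0.755 tilt,ball,dx,dy [-0.0142 -0.0008  0.0003  0.0008]
8 side corr 0.804 tilt,ball,dx,dy [-0.0128 -0.0008 -0.0028 -0.0024]
```

View pics/fin.png

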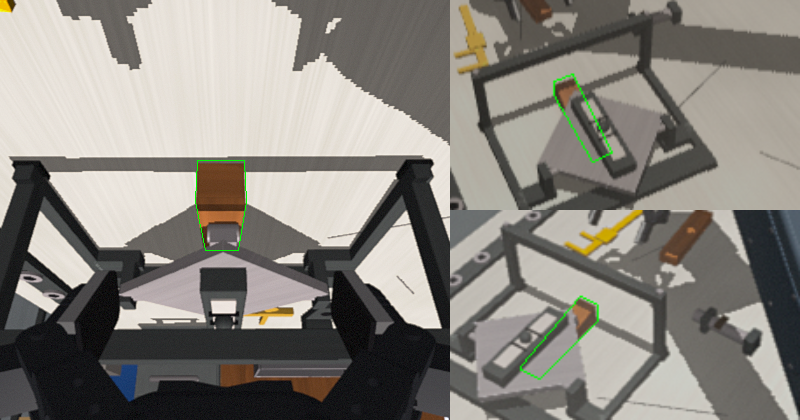

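The wedge lies straight (wrist view: wedge at columns 197–246, foot at column 223). The ball sits between the lines, and the gripper is clear.

```bash
python3 -c "
from station import manip
print(manip.sense()['t'],manip.sense()['force'].round(1));print(manip.sign_off())"
```

```text
16.15 [-0.1  0.3 -0.4]
the job is handed in; nothing more can be done
None
```

The wedge is in place under the low corner's foot, thin end first, with the ball reading centred. I let go, backed the gripper clear and handed the job in at 16.15 s of the 72 s allowed.

- **Ball:** it measured about -0.8 mm in both the scene and side cameras after the gripper had retreated, well inside ±6 mm. It stayed within about 0.5 mm through release and retreat.
- **Wedge position:** an overlay of the expected final wedge position in the stand's frame lines up with the wrist picture. That puts it straight in, within a few mm of central under the foot, with the thin end about 100 mm beyond it.
- **Carrying the plate:** the plate left its starting tilt and stays up with the gripper gone. I could not measure the contact force directly.
- **Other pieces:** the force on the tool was about zero before hand-in. I saw no sign that the packer, bolt or caliper had moved, but I did not measure them again.

No check failed. The one small disagreement was up to about 3 mm between the two cameras on where the level sits, which is within calibration.

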